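# Sweep coat buttons through the gate into the button well

### The job

On the button tray, sweep the three loose red coat buttons with your fingertips, one at a time, through the narrow gate in the blue wall so that each drops into the well behind it. Only slide them along the tray floor, never lift them. Leave the thimble and the green spool standing where they are in the tray, leave the other sewing things alone, and finish clear of everything.

Things in the scene. Friction and masses are not known exactly. Their poses are not given: they have to be found in the camera images.
- tray: Fixed wooden button tray. Origin: centre of its underside, on the table; x from the well towards the far rim, y along the blue wall, z up. Flat white floor 66 mm above the table, x from -77 mm (drop edge before the gate) to +117, y from -122 to +122. Beside the well (|y| over 36) it runs on to the blue wall at x = -85. Rims at the sides and far end: 8 mm thick, 14 mm above the floor.
- gate (a point): Centre of the gate at tray floor height, mid wall, at tray x = -88 mm, y = 0; axes as the tray's. The gate is a 40 mm gap in the blue wall (6 mm thick, 14 mm above the floor); buttons pass it towards tray -x. The floor ends at a straight drop edge 8 mm before the wall: a button tips into the well by itself once its centre is past that edge, so the fingers need not enter the gate.
- well (a point): Centre of the well's blue floor, 6 mm above the table, at tray x = -117 mm, y = 0; axes as the tray's. Well inside: tray x from -157 to -77 mm, y from -36 to +36 mm, 60 mm deep below the tray floor, open at the top; its outer walls, 6 mm thick, reach 14 mm above the tray floor.
- button_a: Red round coat button with four holes, 30 mm in diameter, 8 mm thick, about 12 g, loose, lying flat on the tray floor. Origin: centre of its underside. All three are alike; they start in a spread row across the tray, at least 45 mm apart.
- button_b: Red round coat button with four holes, 30 mm in diameter, 8 mm thick, about 12 g, loose, lying flat on the tray floor. Origin: centre of its underside. All three are alike; they start in a spread row across the tray, at least 45 mm apart.
- button_c: Red round coat button with four holes, 30 mm in diameter, 8 mm thick, about 12 g, loose, lying flat on the tray floor. Origin: centre of its underside. All three are alike; they start in a spread row across the tray, at least 45 mm apart.
- thimble: Steel thimble, 20 mm in diameter at the foot, 24 mm high, standing loose on the tray floor in one of the two corners beside the gate (the spool stands in the other). Origin: centre of its underside. To be left standing where it is.
- tray_spool: Small spool of green thread with wooden ends, 24 mm in diameter, 36 mm high, standing loose on the tray floor in the other corner beside the gate. Origin: centre of its underside. To be left standing where it is.
- spool_white: White thread spool, 32 mm in diameter, 62 mm high, standing on the table beyond the tray. Bystander. Origin: centre of its underside.
- spool_black: Black thread spool, 32 mm in diameter, 62 mm high, standing on the table beyond the tray. Bystander. Origin: centre of its underside.
- needle_case: Flat round needle case, 72 mm in diameter, 10 mm high, on the table right of the tray. Bystander. Origin: centre of its underside.
- pincushion: Red pincushion, 72 mm in diameter, 55 mm high with its pins, on the table right of the tray. Bystander. Origin: centre of its underside.
- scissors: Scissors with orange handles, 135 mm long, lying on the table left of the tray. Bystander. Origin: on the table near the pivot; x towards the blade tips.
- tape_measure: Yellow round tape measure, 56 mm in diameter, 18 mm high, on the table left of the tray. Bystander. Origin: centre of its underside.

How it is judged:
By the outcome, as a careful person would: the job done as asked, in the order asked, and still so for the second after the job is handed in, with the robot touching nothing.
It also fails if it takes over 64 s, if anything falls off the work surface, if the arm or the gripper's body presses on something with over 40 N, if the wrist force passes 120 N, or if a joint passes its speed limit or range.

### The arm

A 6-joint arm with a two-finger parallel gripper is mounted at the origin on the work surface. World frame = base frame: x ahead of the robot, y to its left, z up, the work surface at z = 0. Lengths are in m, angles in rad, forces in N, time in s.
With the tool pointing down it reaches from about 0.35 to 0.875 m from the base axis. Payload 4.2 kg.
Tool frame: the origin (TCP) lies between the finger pads; the fingertips stand 19 mm ahead of it and the grasp point (between the pads) is the TCP; z points along the fingers, y is the line along which they close (so a half turn about z gives the same grasp; the last joint's range is limited). The gripper opens to 87 mm and grips with 3 to 60 N. Pads are 19 mm wide; open, the fingers measure 117 mm over their backs; the gripper's body (75 mm by 190 mm) begins 51 mm behind the grasp point.
Start: joints at [1.43, 0.385, 0.008, 0, -1.194, -0.259], TCP at [0.243, 0.576, 0.242] pointing down, gripper open.
Joint ranges: [-3.14, 3.14], [-1.21, 2.06], [-1.07, 1.41], [-3.16, 2.05], [-2.99, -0.16], [-3.1, 3.1]. Speed limits (rad/s): [2.79, 2.79, 3.14, 3.14, 3.14, 3.14].

### API

Orientations are given as a unit quaternion [w, x, y, z].
In Python, from rig import read_state, camera, manip gives the robot as it stands.
- The arm moves only by the tool play_rows, never from a script. Its argument "plan" is text: rows parted by semicolons, each of 4 numbers parted by spaces: the shift along the tool's x, y, z in mm, then the turn about the tool's z in degrees. A call has exactly 10 rows; each row shifts and turns the commanded pose from where the row before left it, along the tool's axes as they then stand; what a row does not reach is not made up. A row lasts 1/12 s, in which the tool goes at most 41.7 mm and 7.16 degrees, less where a joint would pass 70% of its speed; a pose out of reach is approached as far as the arm can. A call is refused whole if a number of a shift passes 41.7 or a number of a turn 7.16, either way. A call with a gripper value outside its range is refused whole. "jaw" is the finger opening in mm, from 0 to 87, set as the call begins (left out, the last holds). The fingers move at their own pace and stop on an object; "force" is the grip in N (left out, the last holds). Time passes only in rows, so rows that do not move let the fingers close, or fill a call up. It gives the time, the measured TCP pose, the force, the opening and the grip force at its end, in the units of the state.
- read_state(): the state, without advancing time (a new reading comes with each control period).
- camera(name): name is "scene" or "top"; returns a dict with "frame" (420x560x3 uint8, blue, green, red), "depth" (420x560 float32, m along the optical axis (not along the pixel's ray), 0 where there is no reading), "mtx" (3x3 intrinsics, pixels), "distortion" ([k1, k2, p1, p2, k3] as OpenCV has them; the pictures are not rectified), "world_to_cam" (4x4, takes a point from world to camera coordinates). Camera axes: x right, y down, z forward; pixel columns grow to the right and rows downward; lengths in m; the calibration is good to about 2 mm. A picture is of the moment at which its call begins.
- manip.close_job(): hands the job in; it is judged then, once.
The state is a dict: "time_s": time; "q": joint angles; "joint_velocities": joint speeds; "effort": joint torques, N m; "tool_pos": TCP position; "orientation": TCP orientation; "force": force on the tool from outside, world axes, zero at the start; "wrist_torque": the same for the moment, N m; "width": finger opening in m; "grasp_force": force on a finger pad.
Only numpy, scipy, OpenCV 4.12 (cv2) and the standard library are available. Lean on these libraries where they do the work, as an engineer would, in place of code of your own. Each camera call takes 0.05 s, during which the arm holds its last target. There are 200 camera calls.

## Working session

There is one attempt and no reset: what is moved stays moved. The work goes in short steps, Python scripts to look and compute and a tool call to move; the robot and the scene stay as the last step left them, time stands still between calls to the robot, and variables do not carry over. Pictures are saved under pics/ and viewed, at most 10 in all, crops included, and the job is handed in when it is done.

Besides the shell and the picture viewer there is one more tool, called after "Emit:" as name(argument=value, ...), one argument or row to a line, values as JSON. play_rows: Moves the arm, as the interface text tells. Its arguments: {"type":"object","properties":{"plan":{"type":"string"},"jaw":{"type":"number"},"force":{"type":"number"}},"required":["plan"]}

```bash
mkdir -p pics
python3 - <<'E'
from rig import read_state, camera
import cv2
s=read_state(); print({k:s[k] for k in('time_s','tool_pos','orientation','width')})
for n in('top','scene'):
    c=camera(n); cv2.imwrite(f'pics/{n}0.png',c['frame']); print(n,c['mtx'].tolist() if hasattr(c['mtx'],'tolist') else c['mtx'],c['distortion'],c['world_to_cam'])
E
```

```text
{'time_s': 0.0, 'tool_pos': array([0.24301033, 0.57519715, 0.24046382]), 'orientation': array([ 1.08154704e-03,  9.80069558e-01, -1.98651612e-01, -1.69492746e-04]), 'width': 0.08699111086542222}
top [[485.2944755030777, 0.0, 276.67225174330565], [0.0, 485.2944755030777, 211.79497411518796], [0.0, 0.0, 1.0]] [-0.011734  0.        0.        0.        0.      ] [[-0.01549551 -0.99963114 -0.02230421  0.0371336 ]
 [-0.9812815   0.01948592 -0.19159047  0.6060421 ]
 [ 0.19195442  0.01891792 -0.98122149  1.24071925]
 [ 0.          0.          0.          1.        ]]
scene [[496.855920785429, 0.0, 265.30622382843694], [0.0, 496.855920785429, 213.18540788385724], [0.0, 0.0, 1.0]] [-0.16694989  0.          0.          0.          0.        ] [[-0.07300524  0.99715295  0.01887381  0.02994527]
 [ 0.53860386  0.05534644 -0.84073935 -0.27673215]
 [-0.83939032 -0.05121287 -0.54111101  1.85329301]
 [ 0.          0.          0.          1.        ]]
```

View pics/top0.png

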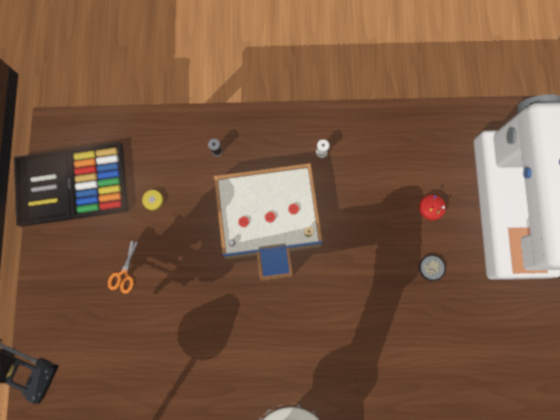

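View pics/scene0.png

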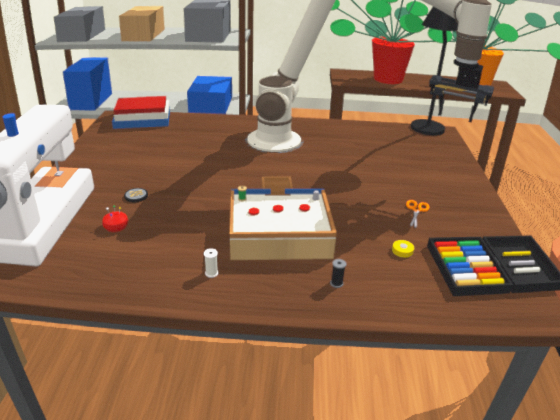

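The top view shows the tray around (268,208), buttons at about (244,222), (270,217) and (293,209), the thimble at (232,242), the spool at (308,232) and the well at (275,262). The scene view agrees. Next I'll measure positions.

```bash
cat > h.py <<'E'
import numpy as np, cv2
from rig import read_state, camera
def cast(c,px,z):
    p=cv2.undistortPoints(np.array(px,float).reshape(-1,1,2),np.array(c['mtx']),np.array(c['distortion'])).reshape(-1,2)
    T=np.array(c['world_to_cam']); R,t=T[:3,:3],T[:3,3]; o=-R.T@t
    d=np.c_[p,np.ones(len(p))]@R
    return (o+d*((z-o[2])/d[:,2])[:,None])
def blobs(m,amin):
    n,l,s,ce=cv2.connectedComponentsWithStats(m.astype(np.uint8))
    return [(ce[i],s[i,4],l==i) for i in range(1,n) if s[i,4]>=amin]
def buttons(c,roi):
    x0,x1,y0,y1=roi; h=cv2.cvtColor(c['frame'],cv2.COLOR_BGR2HSV); H,S,V=cv2.split(h)
    m=((H<6)|(H>172))&(S>150)&(V>90)
    k=np.zeros_like(m); k[y0:y1,x0:x1]=m[y0:y1,x0:x1]
    return [(b[0],b[1],cast(c,b[0],.074)[0][:2]) for b in blobs(k,15)]
E
python3 - <<'E'
from h import *
np.set_printoptions(precision=4,suppress=True)
c=camera('top'); f=c['frame']
for b in buttons(c,(215,322,165,285)): print('btn',b)
s=camera('scene')
for b in buttons(s,(225,340,185,260)): print('btn scene',b)
H,S,V=cv2.split(cv2.cvtColor(f,cv2.COLOR_BGR2HSV))
k=np.zeros(H.shape,bool); k[165:290,205:335]=1
w=k&(S<70)&(V>130)
w=cv2.morphologyEx(w.astype(np.uint8),cv2.MORPH_CLOSE,np.ones((9,9)))
b=max(blobs(w,50),key=lambda b:b[1]); cn=cv2.findContours(b[2].astype(np.uint8),0,1)[0][0]
r=cv2.minAreaRect(cn); print('floor',r); P=cast(c,cv2.boxPoints(r),.066)[:,:2]; print(P,P.mean(0))
bl=k&(H>100)&(H<130)&(S>110)&(V>40)
for b in blobs(bl,15):
    cn=cv2.findContours(b[2].astype(np.uint8),0,1)[0][0]; r=cv2.minAreaRect(cn); print('blue',b[0],b[1],r,cast(c,cv2.boxPoints(r),.08)[:,:2], cast(c,cv2.boxPoints(r),.006)[:,:2])
x=f[160:290,200:340]; cv2.imwrite('pics/crop.png',cv2.resize(x,None,fx=5,fy=4.5,interpolation=cv2.INTER_CUBIC))
x=s['frame'][170:265,220:345]; cv2.imwrite('pics/crops.png',cv2.resize(x,None,fx=6,fy=6,interpolation=cv2.INTER_CUBIC))
E
```

```text
btn (array([293.3273, 208.5636]), np.int32(55), array([ 0.6115, -0.0181]))
btn (array([269.6471, 216.6667]), np.int32(51), array([0.5909, 0.0449]))
btn (array([243.4182, 221.4364]), np.int32(55), array([0.5795, 0.1144]))
btn scene (array([277.5, 208. ]), np.int32(54), array([0.5994, 0.0446]))
btn scene (array([304.0784, 207.2549]), np.int32(51), array([0.5884, 0.1145]))
btn scene (array([253.4286, 210.8929]), np.int32(56), array([ 0.62  , -0.0171]))
floor ((267.1419372558594, 210.3144073486328), (75.20115661621094, 93.50582885742188), 82.40535736083984)
[[ 0.6984  0.1896]
 [ 0.7275 -0.0619]
 [ 0.5238 -0.0823]
 [ 0.4956  0.1617]] [0.6113 0.0518]
blue [274.139  260.8526] 597 ((274.08111572265625, 260.76171875), (24.860830307006836, 24.185264587402344), 82.23483276367188) [[ 0.5021  0.0698]
 [ 0.5095  0.0074]
 [ 0.4457 -0.    ]
 [ 0.4384  0.0617]] [[ 0.5106  0.0738]
 [ 0.5185  0.0078]
 [ 0.4509 -0.0001]
 [ 0.4431  0.0653]]
```

View pics/crop.png

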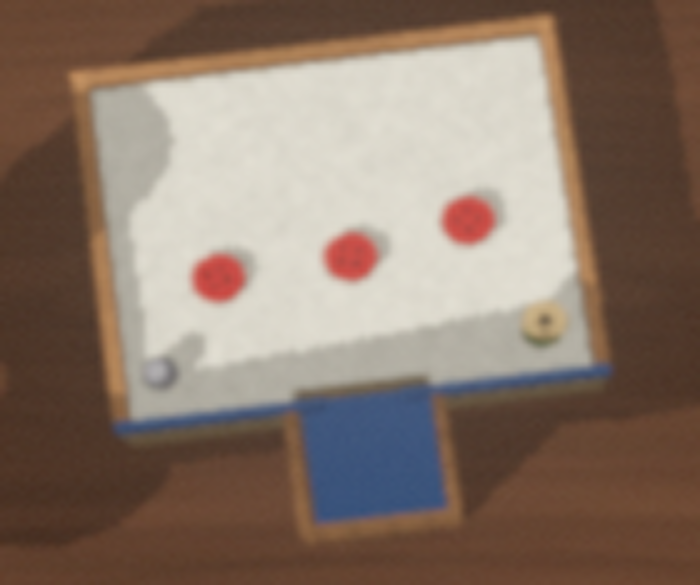

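The crop shows the tray squarely. Its rim's outer corners are at crop (70,75), (553,15), (609,370) and (118,432). The buttons sit in a row, the thimble is in the left near corner and the spool in the right. The two views disagree by about 9 mm in x, so I'll check the scene crop too.

View pics/crops.png

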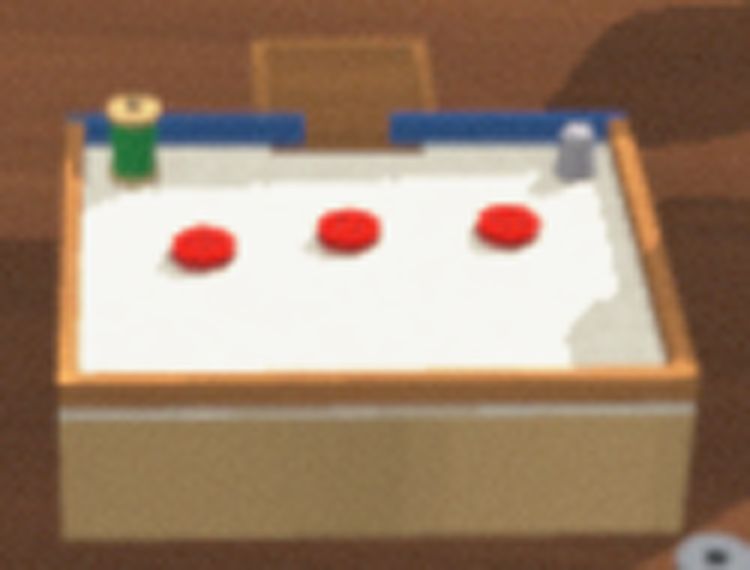

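Run:
```python
from h import *
np.set_printoptions(precision=4,suppress=True)
def dep(c,u,v,r=2):
    d=c['depth'][v-r:v+r+1,u-r:u+r+1]; d=np.median(d[d>0])
    p=cv2.undistortPoints(np.array([[[u,v]]],float),np.array(c['mtx']),np.array(c['distortion'])).reshape(2)
    T=np.array(c['world_to_cam']); return T[:3,:3].T@(np.r_[p*d,d]-T[:3,3])
t=camera('top');s=camera('scene')
print('top floor',dep(t,270,190),dep(t,250,200),dep(t,300,195),'table',dep(t,200,280),dep(t,350,260))
print('btn',dep(t,293,208,1),dep(t,270,217,1),dep(t,243,221,1))
print('scene floor',dep(s,280,222),dep(s,260,222),'table',dep(s,200,220),dep(s,370,230))
print('btn',dep(s,253,211,1),dep(s,277,208,1),dep(s,304,207,1))
```

```text
top floor [0.6649 0.0433 0.0676] [0.6387 0.0972 0.0669] [ 0.6498 -0.0369  0.066 ] table [ 0.4321  0.2405 -0.0004] [ 0.4795 -0.1713  0.0002]
btn [ 0.6128 -0.0173  0.0755] [0.5897 0.0439 0.0756] [0.5805 0.1154 0.0748]
scene floor [0.6519 0.0541 0.0653] [0.6551 0.0031 0.064 ] table [ 0.5634 -0.1726 -0.0023] [ 0.5664  0.3018 -0.0017]
btn [ 0.6167 -0.0185  0.0715] [0.5987 0.0433 0.0735] [0.586  0.1144 0.0733]
```

```bash
cat >> h.py <<'E'
def fit(W,L):
    W=np.array(W)[:,:2];L=np.array(L);a=L-L.mean(0);b=W-W.mean(0)
    th=np.arctan2((a[:,0]*b[:,1]-a[:,1]*b[:,0]).sum(),(a*b).sum());R=np.array([[np.cos(th),-np.sin(th)],[np.sin(th),np.cos(th)]])
    o=W.mean(0)-R@L.mean(0); return th,o,W-(L@R.T+o)
def to_tray(p,th,o):
    R=np.array([[np.cos(th),-np.sin(th)],[np.sin(th),np.cos(th)]]); return (np.array(p)[:2]-o)@R
E
python3 - <<'E'
from h import *
np.set_printoptions(precision=4,suppress=True)
L=[(.125,.13),(.125,-.13),(-.091,-.13),(-.091,.13)]
t=camera('top');s=camera('scene')
pt=np.array([(70,75),(553,15),(610,371),(118,433)])
pt=np.c_[(pt[:,0]+.5)/5-.5+200,(pt[:,1]+.5)/4.5-.5+160]
ps=(np.array([(695,377),(60,383),(68,115),(622,112)])+.5)/6-.5+[220,170]
for c,p,B in((t,pt,buttons(t,(215,322,165,285))),(s,ps,buttons(s,(225,340,185,260)))):
    th,o,r=fit(cast(c,p,.08),L); print('yaw',np.degrees(th),o,'\n',r*1000)
    for b in B: print(to_tray(b[2],th,o))
    print('grip tray frame',to_tray(read_state()['tool_pos'],th,o))
th,o,_=fit(cast(t,pt,.08),L)
q=np.array([(162,368),(541,318),(218,277),(350,256),(468,219)]);q=np.c_[(q[:,0]+.5)/5-.5+200,(q[:,1]+.5)/4.5-.5+160]
for p,z in zip(q,(.09,.102,.074,.074,.074)): w=cast(t,p,z)[0];print('obj',w,to_tray(w,th,o))
E
```

```text
yaw 6.843039590752309 [0.5946 0.0492] 
 [[-0.3804  0.4947]
 [ 0.0176 -1.0069]
 [ 0.3364  1.3011]
 [ 0.0263 -0.7889]]
[ 0.0087 -0.0688]
[-0.0042 -0.0038]
[-0.0073  0.0665]
grip tray frame [-0.2862  0.5646]
yaw 6.634257282658465 [0.597  0.0495] 
 [[-0.0718 -1.4574]
 [-0.4324  1.1667]
 [ 0.3582  1.1287]
 [ 0.146  -0.838 ]]
[ 0.0018 -0.0051]
[-0.0012  0.0658]
[ 0.0151 -0.0688]
grip tray frame [-0.2907  0.5635]
obj [0.5248 0.1427 0.09  ] [-0.0582  0.1011]
obj [ 0.5483 -0.0535  0.102 ] [-0.0582 -0.0964]
obj [0.5802 0.1149 0.074 ] [-0.0065  0.067 ]
obj [0.5914 0.045  0.074 ] [-0.0037 -0.0037]
obj [ 0.6123 -0.0178  0.074 ] [ 0.0096 -0.0686]
```

Emit:
play_rows(
  plan="0 0 0 -5.93;0 0 0 -5.93;0 0 0 -5.93;0 0 0 -5.93;0 0 0 -5.93;20 35 0 0;20 35 0 0;20 35 0 0;20 35 0 0;20 35 0 0",
  jaw=18,
)

```text
time_s: 1.23
tool_pos: [0.3638, 0.4121, 0.2417]
orientation: [-0.0, 0.998, 0.059, 0.0]
force: [0.7, 0.8, -0.5]
width: 0.0283
grasp_force: 0.0
```

```bash
cat >> h.py <<'E'
TH=np.radians(6.75);O=np.array([.5955,.0493])
def go(x,y,z,yaw_tray):
    "target in tray mm, TCP height z mm, tool-x direction in tray deg; prints turn, then shift along turned tool axes"
    s=read_state();p=s['tool_pos'];w,a,b,c=s['orientation']
    yaw=np.degrees(np.arctan2(2*(a*b+w*c),1-2*(b*b+c*c)))
    t=(yaw_tray+6.75-yaw+180)%360-180
    R=np.array([[np.cos(TH),-np.sin(TH)],[np.sin(TH),np.cos(TH)]])
    d=(R@np.array([x,y])/1000+O-p[:2])*1000
    k=np.radians(yaw_tray+6.75);cx,sx=np.cos(k),np.sin(k)
    print('t %.2f'%s['time_s'],'tray now',(to_tray(p,TH,O)*1000).round(1),'z %.1f'%(p[2]*1000),'yaw_tray %.1f'%(yaw-6.75),'q6 %.2f'%s['q'][5],'F',np.round(s['force'],1))
    print('turn tool z %.1f  shift x %.1f y %.1f z %.1f'%(-t,d[0]*cx+d[1]*sx,d[0]*sx-d[1]*cx,p[2]*1000-z))
E
python3 -c "
from h import *
go(34,-4,150,0)"
```

```text
t 1.23 tray now [-187.5  387.5] z 241.7 yaw_tray 0.0 q6 0.55 F [ 0.7  0.8 -0.5]
turn tool z 0.0  shift x 221.5 y 391.5 z 91.7
```

Emit:
play_rows(
  plan="20 35 0 0;20 35 0 0;20 35 0 0;20 35 0 0;20 35 0 0;20 35 0 0;20 35 0 0;20 35 0 0;20 35 5 0;20 35 10 0",
)

```text
time_s: 2.07
tool_pos: [0.6046, 0.088, 0.228]
orientation: [-0.0, 0.998, 0.059, 0.002]
force: [0.8, 0.7, -0.3]
width: 0.0179
grasp_force: 0.0
```

```bash
python3 -c "
from h import *
go(34,-4,95,0)"
```

```text
t 2.07 tray now [13.5 37.3] z 228.0 yaw_tray 0.0 q6 1.28 F [ 0.8  0.7 -0.3]
turn tool z 0.0  shift x 20.5 y 41.3 z 133.0
```

Emit:
play_rows(
  plan="10 18 10 0;10 18 20 0;0 0 20 0;0 0 20 0;0 0 20 0;0 0 15 0;0 0 10 0;0 0 0 0;0 0 0 0;0 0 0 0",
)

```text
time_s: 2.9
tool_pos: [0.6278, 0.0564, 0.1128]
orientation: [-0.0, 0.998, 0.059, 0.001]
force: [0.3, -0.4, 0.2]
width: 0.0181
grasp_force: 0.0
```

Run:
```python
from h import *
go(34,-4,89,0)
t=camera('top'); x=t['frame'][150:300,190:340]; cv2.imwrite('pics/c2.png',cv2.resize(x,(600,600),interpolation=cv2.INTER_CUBIC))
```

```text
t 2.90 tray now [32.9  3.3] z 112.8 yaw_tray 0.0 q6 1.34 F [ 0.3 -0.4  0.2]
turn tool z 0.0  shift x 1.1 y 7.3 z 23.8
```

View pics/c2.png

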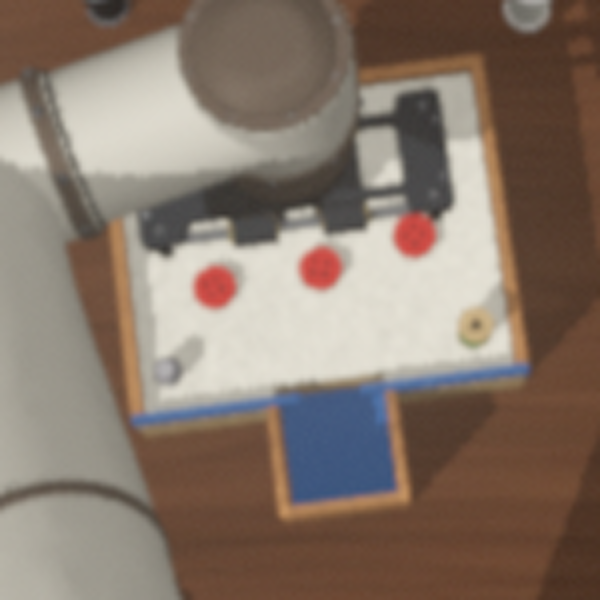

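The gripper is over the tray behind the middle button, with fingers at crop (255,230) and (345,215) and the button at (320,268). It needs about 7 mm of sideways shift, which matches the computed value.

Emit:
play_rows(
  plan="1 3.5 0 0;0 3.5 0 0;0 0 8 0;0 0 8 0;0 0 4 0;0 0 3 0;0 0 0 0;0 0 0 0;0 0 0 0;0 0 0 0",
)

```text
time_s: 3.78
tool_pos: [0.629, 0.0494, 0.0889]
orientation: [-0.0, 0.998, 0.059, 0.0]
force: [0.9, 0.6, 0.2]
width: 0.0182
grasp_force: 0.0
```

```bash
python3 -c "
from h import *
go(-30,-3,88,0)"
```

```text
t 3.78 tray now [33.3 -3.8] z 88.9 yaw_tray 0.0 q6 1.35 F [0.9 0.6 0.2]
turn tool z 0.0  shift x -63.3 y -0.8 z 0.9
```

Emit:
play_rows(
  plan="-6 0 1 0;-6 0 0 0;-6 -0.5 0 0;-6 -0.5 0 0;-6 -0.5 0 0;-6 -0.5 0 0;-6 -0.5 0 0;-6 0 0 0;-5 0 0 0;-5 0 0 0",
)

```text
time_s: 4.62
tool_pos: [0.5703, 0.045, 0.0877]
orientation: [-0.0, 0.998, 0.059, 0.0]
force: [0.0, 0.4, 0.1]
width: 0.0181
grasp_force: 0.0
```

Run:
```python
from h import *
go(-61,0,88,0)
t=camera('top'); x=t['frame'][150:300,190:340]; cv2.imwrite('pics/c3.png',cv2.resize(x,(600,600),interpolation=cv2.INTER_CUBIC))
for b in buttons(t,(215,322,165,285)): print(b[0],b[1],(to_tray(b[2],TH,O)*1000).round(1))
```

```text
t 4.62 tray now [-25.5  -1.3] z 87.7 yaw_tray 0.0 q6 1.33 F [0.  0.4 0.1]
turn tool z 0.0  shift x -35.5 y -1.3 z -0.3
[291.2173913  209.39130435] 23 [  6.5 -63. ]
[270.71428571 234.07142857] 28 [-51.5  -0.6]
```

View pics/c3.png

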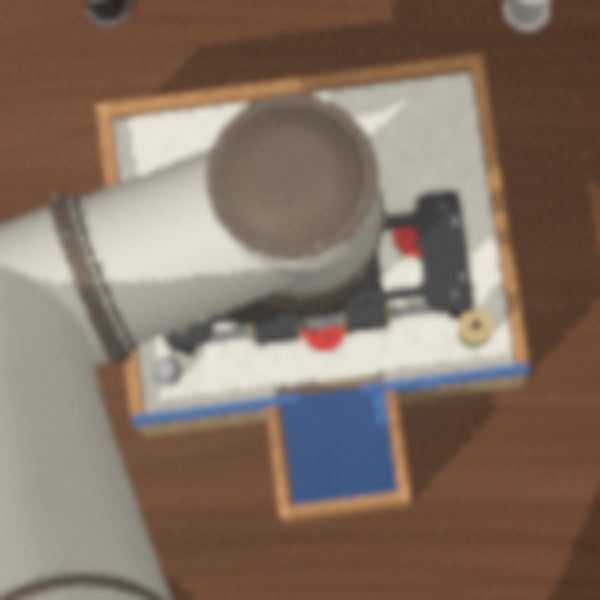

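The middle button is held centred between the fingers at crop (323,338), heading for the gate centre at about (330,385).

Emit:
play_rows(
  plan="-5 -0.5 0 0;-5 -0.5 0 0;-5 0 0 0;-5 0 0 0;-5 0 0 0;-5 0 0 0;-5 0 0 0;-2 0 0 0;0 0 0 0;0 0 0 0",
)

```text
time_s: 5.5
tool_pos: [0.534, 0.0417, 0.0877]
orientation: [0.0, 0.998, 0.059, 0.0]
force: [-1.3, -0.0, 0.3]
width: 0.0183
grasp_force: 0.0
```

Run:
```python
from h import *
go(-61,0,88,0)
t=camera('top'); 
x=t['frame'][150:300,190:340]; cv2.imwrite('pics/c4.png',cv2.resize(x,(600,600),interpolation=cv2.INTER_CUBIC))
for b in buttons(t,(215,322,165,300)): print(b[0],b[1],(to_tray(b[2],TH,O)*1000).round(1),(to_tray(cast(t,b[0],.014)[0],TH,O)*1000).round(1))
```

```text
t 5.50 tray now [-62.   -0.3] z 87.7 yaw_tray 0.0 q6 1.31 F [-1.3 -0.   0.3]
turn tool z 0.0  shift x 1.0 y -0.3 z -0.3
[293.0877193  208.64912281] 57 [  7.8 -68.2] [ 19.7 -70.5]
[273.28571429 253.52380952] 63 [-103.1   -0.5] [-96.5   0.4]
```

View pics/c4.png

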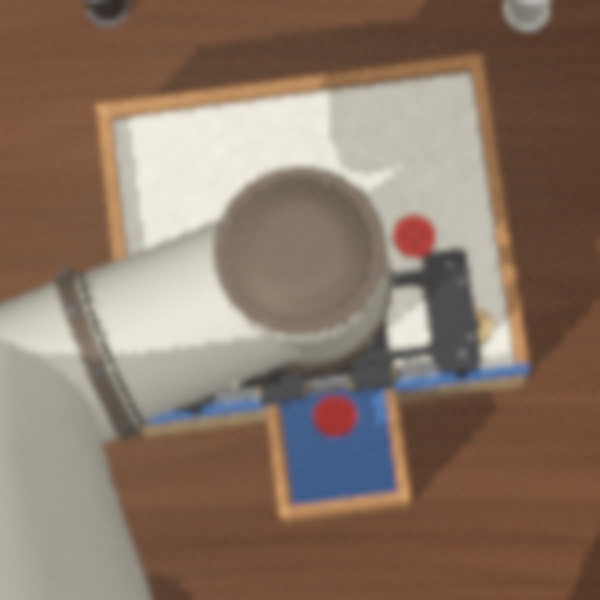

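The button is over the well at crop (335,415), past the gate. I'll lift, turn a quarter and go round to the left button.

Emit:
play_rows(
  plan="15 0 -15 0;0 0 -25 0;0 0 -10 6.92;0 0 0 6.92;0 0 0 6.92;0 0 0 6.92;0 0 0 6.92;0 0 0 6.92;0 0 0 6.92;0 0 0 6.92",
)

```text
time_s: 6.38
tool_pos: [0.5491, 0.0434, 0.1374]
orientation: [0.0, 0.91, -0.414, -0.0]
force: [0.2, 0.5, -0.3]
width: 0.0178
grasp_force: 0.0
```

Emit:
play_rows(
  plan="0 0 0 6.92;0 0 0 6.92;0 0 0 6.92;0 0 0 6.92;0 0 0 6.92;-19 -8 0 0;-19 -8 0 0;-19 -8 0 0;-19 -8 0 0;-19 -8 0 0",
)

```text
time_s: 7.22
tool_pos: [0.5778, 0.1434, 0.1374]
orientation: [0.0, 0.748, -0.664, -0.0]
force: [-0.8, 0.6, -0.0]
width: 0.0184
grasp_force: 0.0
```

Run:
```python
from h import *
go(-6,97,89,-90)
for n,r in(('top',(215,322,165,300)),('scene',(225,340,165,260))):
  t=camera(n)
  for b in buttons(t,r): print(b[0],b[1],(to_tray(b[2],TH,O)*1000).round(1),(to_tray(cast(t,b[0],.014)[0],TH,O)*1000).round(1))
```

```text
t 7.22 tray now [-6.5 95.5] z 137.4 yaw_tray -90.0 q6 -0.40 F [-0.8  0.6 -0. ]
turn tool z 0.0  shift x -1.5 y -0.5 z 48.4
[293.2962963  208.62962963] 54 [  7.8 -68.7] [ 19.7 -71.1]
[245.17857143 221.25      ] 28 [-8.4 61.8] [ 2.7 65.7]
[274.10169492 260.        ] 59 [-120.1   -0.4] [-114.3    0.5]
[304.16 207.22] 50 [ 0.4 65.9] [-95.   80.2]
[253.42857143 210.89285714] 56 [ 16.5 -68.8] [-77.6 -66.1]
```

Button one lies in the well. Next is the left button: descend behind it and sweep it toward y = 0.

Emit:
play_rows(
  plan="-3 0 10 0;0 0 15 0;0 0 15 0;0 0 6 0;0 0 3.5 0;0 0 0 0;0 0 0 0;3 0 0 0;3 0 0 0;3 0 0 0",
)

```text
time_s: 8.15
tool_pos: [0.5784, 0.1363, 0.0887]
orientation: [-0.001, 0.748, -0.664, 0.0]
force: [0.3, 0.2, 0.5]
width: 0.0179
grasp_force: 0.1
```

Emit:
play_rows(
  plan="6 0 0 0;6 0 0 0;6 0 0 0;7 0 0 0;7 0 0 0;7 0 0 0;7 0 0 0;7 0 0 0;6 0 0 0;5 0 0 0",
)

```text
time_s: 8.98
tool_pos: [0.5857, 0.0722, 0.088]
orientation: [0.0, 0.748, -0.664, -0.0]
force: [-0.7, 0.4, 0.3]
width: 0.0181
grasp_force: 0.2
```

Run:
```python
from h import *
go(-6,21.5,88,-90)
for n,r in(('top',(215,322,165,300)),('scene',(225,340,165,260))):
  t=camera(n)
  for b in buttons(t,r): print(b[0],b[1],(to_tray(b[2],TH,O)*1000).round(1),(to_tray(cast(t,b[0],.014)[0],TH,O)*1000).round(1))
```

```text
t 8.98 tray now [-7.1 23.9] z 88.0 yaw_tray -90.0 q6 -0.28 F [-0.7  0.4  0.3]
turn tool z 0.0  shift x 2.4 y -1.1 z 0.0
[293.03571429 208.58928571] 56 [  8. -68.] [ 19.9 -70.4]
[274.0625  259.84375] 64 [-119.7   -0.3] [-113.9    0.5]
[280.1509434  207.56603774] 53 [1.3 2.1] [-94.1  10.8]
[253.47368421 210.77192982] 57 [ 15.9 -68.6] [-78.2 -66. ]
```

Emit:
play_rows(
  plan="2 0 0 0;0 0 0 0;-12 0 0 0;0 0 -25 0;0 0 -25 0;0 0 0 -6.92;0 0 0 -6.92;0 0 0 -6.92;0 0 0 -6.92;0 0 0 -6.92",
)

```text
time_s: 9.92
tool_pos: [0.5843, 0.084, 0.1381]
orientation: [-0.0, 0.913, -0.408, 0.0]
force: [-0.5, -0.7, 0.2]
width: 0.0179
grasp_force: 0.0
```

Emit:
play_rows(
  plan="0 0 0 -6.92;0 0 0 -6.92;0 0 0 -6.92;0 0 0 -6.92;0 0 0 -6.92;0 0 0 -6.92;0 0 0 -6.92;0 0 0 -6.92;20 17 0 0;20 17 0 0",
)

```text
time_s: 10.75
tool_pos: [0.6281, 0.0554, 0.1385]
orientation: [-0.0, 0.998, 0.061, 0.0]
force: [0.4, 0.0, 0.7]
width: 0.018
grasp_force: 0.0
```

Run:
```python
from h import *
go(32,0,88.5,0)
for n,r in(('top',(215,322,165,300)),('scene',(225,340,165,260))):
  t=camera(n)
  for b in buttons(t,r): print(b[0],b[1],(to_tray(b[2],TH,O)*1000).round(1),(to_tray(cast(t,b[0],.014)[0],TH,O)*1000).round(1))
```

```text
t 10.75 tray now [33.1  2.2] z 138.5 yaw_tray 0.2 q6 1.35 F [0.4 0.  0.7]
turn tool z 0.2  shift x -1.1 y 2.2 z 50.0
[293.21052632 208.50877193] 57 [  8.2 -68.5] [ 20.1 -70.9]
[267.78181818 217.47272727] 55 [-6.5  1.3] [4.7 2.3]
[274.20338983 259.91525424] 59 [-119.9   -0.7] [-114.1    0.2]
[279.57692308 207.69230769] 52 [1.9 0.5] [-93.5   9.2]
[253.42857143 210.89285714] 56 [ 16.5 -68.8] [-77.6 -66.1]
```

Button two is at y ≈ 1, so I'll descend and push it straight through.

Emit:
play_rows(
  plan="0 1 10 0;0 0.5 15 0;0 0 15 0;0 0 6 0;0 0 3.5 0;0 0 0 0;-4 0 0 0;-6 0 0 0;-6 0 0 0;-6 0 0 0",
)

```text
time_s: 11.68
tool_pos: [0.6059, 0.0497, 0.0892]
orientation: [-0.0, 0.998, 0.059, 0.001]
force: [0.8, -0.0, -0.6]
width: 0.0186
grasp_force: 0.1
```

Emit:
play_rows(
  plan="-6 0 0 0;-6 0 0 0;-6 0 0 0;-6 0 0 0;-6 0 0 0;-6 0 0 0;-5 0 0 0;0 0 0 0;0 0 0 0;0 0 0 0",
)

```text
time_s: 12.52
tool_pos: [0.5659, 0.045, 0.0885]
orientation: [0.0, 0.998, 0.059, 0.0]
force: [1.4, -1.0, -0.2]
width: 0.0178
grasp_force: 0.0
```

Run:
```python
from h import *
go(-62,0,88,0)
for n,r in(('top',(215,322,165,300)),('scene',(225,340,165,260))):
  t=camera(n)
  for b in buttons(t,r): print(b[0],b[1],(to_tray(b[2],TH,O)*1000).round(1),(to_tray(cast(t,b[0],.014)[0],TH,O)*1000).round(1))
```

```text
t 12.52 tray now [-29.9  -0.8] z 88.5 yaw_tray -0.0 q6 1.32 F [ 1.4 -1.  -0.2]
turn tool z -0.0  shift x -32.1 y -0.8 z 0.5
[271.03225806 236.        ] 31 [-56.7  -0.7] [-47.8   0.2]
[274.11111111 259.79365079] 63 [-119.6   -0.5] [-113.7    0.4]
[278.28 198.1 ] 50 [-47.2   0.4] [-146.7    9. ]
[253.42592593 211.        ] 54 [ 17.  -68.8] [-77.  -66.1]
```

Emit:
play_rows(
  plan="-5 -0.5 0 0;-5 0 0 0;-5 0 0 0;-5 0 0 0;-5 0 0 0;-5 0 0 0;-2.5 0 0 0;0 0 0 0;0 0 0 0;0 0 0 0",
)

```text
time_s: 13.45
tool_pos: [0.5336, 0.0417, 0.0886]
orientation: [-0.0, 0.998, 0.059, 0.0]
force: [0.1, -0.2, 0.5]
width: 0.018
grasp_force: 0.0
```

Emit:
play_rows(
  plan="15 0 -15 0;0 0 -25 0;0 0 -10 6.92;0 0 0 6.92;0 0 0 6.92;0 0 0 6.92;0 0 0 6.92;0 0 0 6.92;0 0 0 6.92;0 0 0 6.92",
)

```text
time_s: 14.28
tool_pos: [0.5485, 0.0434, 0.1384]
orientation: [0.0, 0.91, -0.414, -0.0]
force: [0.9, 0.5, -1.1]
width: 0.0179
grasp_force: 0.0
```

Run:
```python
from h import *
go(9,-98,138,-90)
for n,r in(('top',(215,322,165,300)),('scene',(225,340,165,260))):
  t=camera(n)
  for b in buttons(t,r): print(b[0],b[1],(to_tray(b[2],TH,O)*1000).round(1),(to_tray(cast(t,b[0],.014)[0],TH,O)*1000).round(1))
```

```text
t 14.28 tray now [-47.3  -0.4] z 138.4 yaw_tray -55.7 q6 0.34 F [ 0.9  0.5 -1.1]
turn tool z 34.3  shift x 97.6 y -56.3 z 0.4
[293.  208.5] 60 [  8.3 -68. ] [ 20.2 -70.3]
[273.20224719 257.86516854] 89 [-114.3    1.2] [-108.2    2.2]
[253.5        210.94642857] 56 [ 16.8 -68.6] [-77.3 -65.9]
```

Two are in the well. The third button is on the right side.

Emit:
play_rows(
  plan="0 0 0 6.92;0 0 0 6.92;0 0 0 6.92;0 0 0 6.92;0 0 0 6.92;20 -11 0 0;20 -11 0 0;20 -11 0 0;20 -11 0 0;18.5 -12 0 0",
)

```text
time_s: 15.22
tool_pos: [0.6161, -0.0488, 0.1384]
orientation: [0.0, 0.749, -0.663, -0.0]
force: [-0.2, -0.0, -0.3]
width: 0.0181
grasp_force: 0.0
```

Emit:
play_rows(
  plan="0 0 0 0;0 0 10 0;0 0 15 0;0 0 15 0;0 0 6 0;0 0 3.5 0;0 0 0 0;-3 0 0 0;-3 0 0 0;-3 0 0 0",
)

```text
time_s: 16.05
tool_pos: [0.615, -0.0384, 0.09]
orientation: [-0.001, 0.748, -0.664, 0.001]
force: [0.5, 1.2, -0.5]
width: 0.018
grasp_force: 0.0
```

Run:
```python
from h import *
go(9,-21.5,88,-90)
```

```text
t 16.05 tray now [  9.  -89.4] z 90.0 yaw_tray -89.9 q6 -0.08 F [ 0.5  1.2 -0.5]
turn tool z 0.1  shift x -67.9 y 0.0 z 2.0
```

Emit:
play_rows(
  plan="-6 0 1 0;-7 0 0 0;-7 0 0 0;-8 0 0 0;-8 0 0 0;-8 0 0 0;-8 0 0 0;-7 0 0 0;-5 0 0 0;-3 0 0 0",
)

```text
time_s: 16.88
tool_pos: [0.6065, 0.0285, 0.088]
orientation: [0.0, 0.748, -0.664, -0.0]
force: [-0.8, -0.4, 0.4]
width: 0.0176
grasp_force: 0.1
```

Run:
```python
from h import *
go(9,-21.5,88,-90)
for n,r in(('top',(215,322,165,300)),('scene',(225,340,165,260))):
  t=camera(n)
  for b in buttons(t,r): print(b[0],b[1],(to_tray(b[2],TH,O)*1000).round(1))
```

```text
t 16.88 tray now [  8.5 -22. ] z 88.0 yaw_tray -89.9 q6 -0.19 F [-0.8 -0.4  0.4]
turn tool z 0.1  shift x -0.5 y -0.5 z 0.0
[273.6637931  256.95689655] 116 [-112.1   -0.3]
[279.68518519 210.83333333] 54 [17.3 -0.3]
```

Emit:
play_rows(
  plan="0 0 0 0;12 0 0 0;0 0 -25 0;0 0 -25 0;0 0 0 -6.92;0 0 0 -6.92;0 0 0 -6.92;0 0 0 -6.92;0 0 0 -6.92;0 0 0 -6.92",
)

```text
time_s: 17.82
tool_pos: [0.608, 0.0145, 0.138]
orientation: [0.0, 0.935, -0.354, -0.0]
force: [-0.4, -0.1, 0.2]
width: 0.018
grasp_force: 0.0
```

Emit:
play_rows(
  plan="0 0 0 -6.92;0 0 0 -6.92;0 0 0 -6.92;0 0 0 -6.92;0 0 0 -6.92;0 0 0 -6.92;0 0 0 -6.92;19 -17 0 0;19 -17 0 0;0 0 0 0",
)

```text
time_s: 18.65
tool_pos: [0.6446, 0.0553, 0.138]
orientation: [-0.0, 0.998, 0.059, 0.002]
force: [0.3, 0.3, 0.7]
width: 0.0182
grasp_force: 0.0
```

Run:
```python
from h import *
go(46,0,88.5,0)
for n,r in(('top',(215,322,165,300)),('scene',(225,340,165,260))):
  t=camera(n)
  for b in buttons(t,r): print(b[0],b[1],(to_tray(b[2],TH,O)*1000).round(1))
```

```text
t 18.65 tray now [49.5  0.1] z 138.0 yaw_tray 0.1 q6 1.35 F [0.3 0.3 0.7]
turn tool z 0.1  shift x -3.5 y 0.1 z 49.5
[267.54716981 211.56603774] 53 [ 9.3 -0.1]
[273.83495146 256.94174757] 103 [-112.1   -0.8]
[279.5        210.89285714] 56 [17.5 -0.8]
```

Emit:
play_rows(
  plan="0 0 10 0;0 0 15 0;0 0 15 0;0 0 6 0;0 0 3.5 0;0 0 0 0;-5 0 0 0;-5 0 0 0;-6 0 0 0;-6 0 0 0",
)

```text
time_s: 19.58
tool_pos: [0.6195, 0.0514, 0.0893]
orientation: [-0.0, 0.998, 0.059, 0.001]
force: [-0.1, -1.4, 0.2]
width: 0.0182
grasp_force: 0.1
```

Emit:
play_rows(
  plan="-6 0 0 0;-6 0 0 0;-6 0 0 0;-6 0 0 0;-6 0 0 0;-6 0 0 0;-6 0 0 0;-6 0 0 0;-5 0 0 0;-4 0 0 0",
)

```text
time_s: 20.42
tool_pos: [0.5626, 0.0446, 0.0886]
orientation: [0.0, 0.998, 0.059, -0.0]
force: [0.2, 0.0, 0.3]
width: 0.0181
grasp_force: 0.1
```

Run:
```python
from h import *
go(-62,0,88,0)
for n,r in(('top',(215,322,165,300)),('scene',(225,340,165,260))):
  t=camera(n)
  for b in buttons(t,r): print(b[0],b[1],(to_tray(b[2],TH,O)*1000).round(1))
```

```text
t 20.42 tray now [-33.2  -0.8] z 88.6 yaw_tray -0.0 q6 1.32 F [0.2 0.  0.3]
turn tool z -0.0  shift x -28.8 y -0.8 z 0.6
[270.88 237.12] 25 [-59.5   0.1]
[273.57264957 256.88888889] 117 [-1.119e+02 -1.000e-01]
[278.43137255 197.92156863] 51 [-48.1   0.8]
```

Emit:
play_rows(
  plan="-5 -0.5 0 0;-5 0 0 0;-5 0 0 0;-5 0 0 0;-5 0 0 0;-3 0 0 0;0 0 0 0;0 0 0 0;0 0 0 0;0 0 0 0",
)

```text
time_s: 21.35
tool_pos: [0.5357, 0.0419, 0.0886]
orientation: [-0.0, 0.998, 0.059, 0.0]
force: [-0.0, -0.2, 0.1]
width: 0.0183
grasp_force: 0.0
```

Emit:
play_rows(
  plan="15 0 -15 0;0 0 -25 0;0 0 -30 0;0 0 -30 0;0 0 -30 0;0 -35 -20 0;0 -40 0 0;0 -40 0 0;0 -40 0 0;0 -40 0 0",
)

```text
time_s: 22.18
tool_pos: [0.527, 0.239, 0.2389]
orientation: [-0.0, 0.998, 0.059, 0.0]
force: [0.9, 0.3, -1.1]
width: 0.0182
grasp_force: 0.0
```

Emit:
play_rows(
  plan="0 -40 0 0;0 -40 0 0;0 -40 0 0;0 -30 0 0;0 0 0 0;0 0 0 0;0 0 0 0;0 0 0 0;0 0 0 0;0 0 0 0",
)

```text
time_s: 23.02
tool_pos: [0.5102, 0.3852, 0.2389]
orientation: [-0.0, 0.998, 0.058, 0.0]
force: [-0.6, -1.3, 0.6]
width: 0.0184
grasp_force: 0.0
```

Run:
```python
from h import *
go(-62,0,88,0)
for n,r in(('top',(215,322,165,300)),('scene',(225,340,165,260))):
  t=camera(n)
  if n=='top': cv2.imwrite('pics/c9.png',cv2.resize(t['frame'][140:300,190:340],(750,600),interpolation=cv2.INTER_CUBIC))
  for b in buttons(t,r): print(b[0],b[1],(to_tray(b[2],TH,O)*1000).round(1))
```

```text
t 23.02 tray now [-45.2 343.6] z 238.9 yaw_tray -0.1 q6 0.79 F [-0.6 -1.3  0.6]
turn tool z -0.1  shift x -16.8 y 343.6 z 150.9
[273.65322581 255.72580645] 124 [-108.9   -0.7]
```

View pics/c9.png

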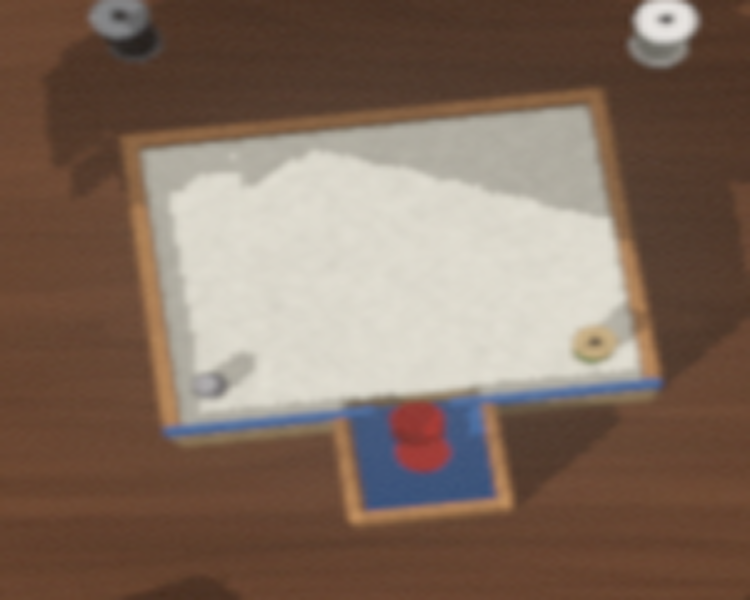

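The tray floor is empty, the thimble (208,383) and spool (593,343) are still in place, and red shows only inside the well at about (420,435). I'll check the heights there with depth.

Run:
```python
from h import *
t=camera('top');T=t['world_to_cam'];T=np.array(T)
h=cv2.cvtColor(t['frame'],cv2.COLOR_BGR2HSV);m=((h[...,0]<6)|(h[...,0]>172))&(h[...,1]>150)
for v in range(248,267,1):
    us=[u for u in range(262,290) if m[v,u]]
    if not us: continue
    u=int(np.median(us)); r=[]
    for u in (us[0]+1,u,us[-1]-1):
        d=t['depth'][v,u];p=cv2.undistortPoints(np.array([[[u,v]]],float),np.array(t['mtx']),np.array(t['distortion'])).reshape(2)
        w=T[:3,:3].T@(np.r_[p*d,d]-T[:3,3]); r.append((*(to_tray(w,TH,O)*1000).round(0),round(w[2]*1000)))
    print(v,us[0],us[-1],[tuple(map(int,x)) for x in r])
```

```text
248 271 274 [(-82, 2, 21), (-82, 2, 21), (-82, -1, 21)]
249 270 275 [(-85, 5, 27), (-85, 2, 26), (-86, -3, 26)]
250 270 276 [(-87, 5, 25), (-89, 0, 30), (-89, -6, 26)]
251 269 277 [(-90, 8, 28), (-91, 0, 30), (-92, -8, 27)]
252 269 277 [(-93, 8, 31), (-94, 0, 29), (-95, -8, 33)]
253 269 277 [(-96, 9, 32), (-96, 1, 27), (-98, -7, 29)]
254 270 277 [(-99, 6, 34), (-100, 1, 33), (-100, -7, 30)]
255 270 277 [(-102, 7, 32), (-102, 1, 32), (-103, -7, 25)]
256 271 277 [(-104, 4, 29), (-105, -1, 30), (-105, -6, 23)]
257 271 277 [(-107, 5, 26), (-108, -1, 32), (-108, -6, 24)]
258 271 277 [(-108, 5, 17), (-110, 0, 24), (-110, -5, 17)]
259 271 278 [(-111, 6, 12), (-112, 0, 15), (-113, -8, 14)]
260 270 278 [(-113, 9, 14), (-114, 1, 10), (-116, -7, 16)]
261 271 278 [(-117, 6, 18), (-117, 1, 12), (-118, -7, 15)]
262 271 277 [(-119, 7, 12), (-120, 1, 18), (-121, -4, 16)]
263 272 277 [(-122, 5, 16), (-123, 2, 17), (-123, -4, 17)]
264 273 275 [(-125, 2, 12), (-125, 2, 12), (-125, 2, 12)]
```

```bash
python3 -c "
from rig import manip
print(manip.close_job())"
```

```text
the job is handed in; nothing more can be done
None
```

All three buttons were swept through the gate one at a time and lie at the bottom of the well; the thimble and spool still stand in place, the arm is clear, and the job was handed in at about 23 s.

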